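# Seat the heat-sink cover on an amplifier module

### The job

On the repair bench, fold the amplifier module's steel flap up until it stands upright, then put the heat-sink cover into the module's channel and work it along until the hole under it drops over the locating pin hidden beneath. Press the cover fully down against the sprung deck and finish while still holding it pressed home, with the flap left standing upright and the other things on the bench undisturbed.

Things in the scene. Friction and masses are not known exactly. Their poses are not given: they have to be found in the camera images.
- module: Amplifier module, fixed: aluminium base 200 mm (x) by 215 mm (y from -88 to +128), 24 mm high; origin at bench height under the middle of its channel. The channel runs along y between two rails with inner faces at x = -37 and +37 mm, tops 46 mm above the bench; its floor is the sprung copper deck. Parts outside the rails are at most 40 mm high; two hinge posts at the +y end reach 54 mm.
- deck (a joint): How far the sprung deck (70 mm wide) is pushed down, m: 0 is up, its top 36 mm above the bench; 0.004 is fully down, 32 mm. It starts to give at about 6 N and needs about 12 N to go fully down, the cover's weight included; that weight alone does not move it.
- flap (a joint): Angle of the folding flap, rad: 0 is flat over the channel, 1.57 upright, 2.1 its stop past upright. It starts part raised, leaning over the channel. A steel panel 100 mm wide (module x), 4 mm thick, hinged along x at the module's +y end; free edge 90 mm from the hinge line. The hinge is stiff (about 0.14 N m): it stays where it is left.
- hinge_mid (a point): Middle of the flap's hinge line: 118 mm along the module's +y from its origin, 50 mm above the bench. The frame is the module's.
- flap_edge (a point): Middle of the flap's free edge; moves with the flap.
- cover_bar (a point): Centre of the grip bar of the loose heat-sink cover, 31 mm above its underside. Cover: aluminium plate 70 mm (x) by 90 mm (y), 16 mm thick; on the middle of its top an upright bar 60 mm long along x, 14 mm wide along y, 30 mm high. Low fins, 8 mm high, 32 mm and more from the middle in y. 170 to 350 g. It goes in with its 70 mm side across the channel, either way round.
- cover_hole (a point): Centre of the mouth of the blind hole in the middle of the cover's underside: 12 mm in diameter, 12 mm deep, bevelled. Height above the bench: 41 mm riding on the pin's top, 36 mm dropped on the pin and resting on the deck, 32 mm pressed home.
- spool: Bystander: grey solder spool 60 mm across, 42 mm high, standing; origin at the centre of its underside.
- driver: Bystander: screwdriver 180 mm long, lying.
- tray: Bystander: small black tray with screws, 80 by 60 by 25 mm; origin at the centre of its underside.
- channel_mid (a point): Middle of the channel, on the unpressed deck, 36 mm above the bench; module's axes. A fixed steel locating pin 8 mm in diameter, bevelled tip, stands up through the deck on the centre line (x = 0), anywhere from 18 mm before to 18 mm beyond this point along y. The pin's place is not reported: see it or feel for it. Its top is 41 mm above the bench, 5 mm above the unpressed deck.
There are look-alikes about, which are no part of the job. Of the things that look like the part that bears cover_bar, the smallest one is meant.

How it is judged (in metres and radians):
On the way:
1. the flap stands upright, within 12 degrees (value of joint flap between 1.36 and 1.78 rad), for 0.2 s.
At the end, for the whole second after the job is handed in: Flap upright within 12 degrees; cover level in the channel with its hole over the pin (its hole within 22 mm of the channel's middle lengthwise and 6 mm crosswise, underside below 34.5 mm), sprung deck pushed down at least 3 of its 4 mm, the robot's fingers still on the cover and pressing it (all of step 1 and value of joint deck above 0.003 m and z of cover_hole in the frame of module between 0.029 and 0.0345 m and y of cover_hole in the frame of module between -0.022 and 0.022 m and x of cover_hole in the frame of module between -0.006 and 0.006 m and angle between cover_hole's own z axis and vertical below 0.05 rad and contact force between the fingers and cover above 2 N); the arm keeps its last pose, push and grip.
It fails at once if a bystander (spool, screwdriver, tray) is moved more than 20 mm (distance of any of spool, driver, tray from where it was at the start of the episode above 0.02 m).
It also fails if it takes over 72 s, if anything falls off the work surface, if the arm or the gripper's body presses on something with over 40 N, if the wrist force passes 120 N, or if a joint passes its speed limit or range.

### The arm

A 7-joint arm with a two-finger parallel gripper is mounted at the origin on the work surface. World frame = base frame: x ahead of the robot, y to its left, z up, the work surface at z = 0. Lengths are in mm, angles in rad, forces in N, time in s.
With the tool pointing down it reaches from about 400 to 850 mm from the base axis. Payload 4.5 kg.
Tool frame: the origin (TCP) lies between the finger pads; the fingertips stand 11 mm ahead of it and the grasp point (between the pads) lies 8 mm behind it (arm.tip_reach is the distance from the TCP to the fingertips, in mm); z points along the fingers, y is the line along which they close (so a half turn about z gives the same grasp; the last joint's range is limited). The gripper opens to 85 mm and grips with 20 to 120 N. Pads are 22 mm wide; open, the fingers measure 114 mm over their backs; the gripper's body (76 mm by 85 mm) begins 54 mm behind the grasp point. The pads swing forward as they close: fully open they stand 13 mm farther back than shut.
Start: joints at [1.252, 0.689, -0.195, 1.565, 0.157, 0.902, -0.215], TCP at [215.985, -586.521, 211.217] pointing down, gripper open.
Joint ranges: [-3.01, 3.01], [-0.46, 2.08], [-1.47, 1.51], [0.13, 2.56], [-1, 4.14], [0.04, 2.09], [-2.66, 2.66]. Speed limits (rad/s): [2.57, 2.57, 3.14, 3.14, 3.14, 3.14, 3.14].

### API

Orientations are given as a rotation vector (axis times angle).
In Python, from bench import arm gives the robot as it stands.
- The arm moves only by the tool step_arm, never from a script. Its argument "motion" is a list of rows, each an object with "grip": the opening in per cent of the stroke, from 0 (shut) to 100 (fully open); "dp": the shift along the tool's x, y, z normalised to -1 to 1, where 1 is 500 mm, a list of three; "roll": the turn about the tool's z normalised to -1 to 1, where 1 is 120 degrees. In form: [{"grip": grip, "dp": [x, y, z], "roll": roll}, ...]. A call has 1 to 10 rows; each row is the pose to reach, as a shift and turn from the pose commanded when the call began, along the tool's axes at that moment; what a row does not reach only later rows make up. A row lasts 1/8 s, in which the tool goes at most 62.5 mm and 10.7 degrees, less where a joint would pass 70% of its speed; a pose out of reach is approached as far as the arm can. A call with a number of a shift or a turn outside -1 to 1 is refused whole. A call with a gripper value outside its range is refused whole. The fingers move at their own pace and stop on an object; "grip_force" is the grip in N (left out, the last holds). Time passes only in rows, so rows that repeat a pose let the fingers close. It gives the time, the measured TCP pose, the force, the opening and the grip force at its end, in the units of the state.
- arm.read_state(): the state, without advancing time (a new reading comes with each control period).
- arm.camera(name): name is "scene" or "top"; returns the picture (384x512x3 uint8, red, green, blue); there is no depth.
- arm.camera_model(name): a dict with "fov_y" (degrees; the focal length in pixels is half the picture's height over the tangent of half this angle, whatever the lens; pixels are square), "cx", "cy" (the principal point, pixels), "rvec" (rotation vector, rad) and "tvec" (3), from world to camera coordinates, as OpenCV has them. Camera axes: x right, y down, z forward; pixel columns grow to the right and rows downward; lengths in mm; the calibration is good to about 2 mm. A picture is of the moment at which its call begins. camera_model takes no time and is no camera call.
- arm.job_done(): hands the job in; it is judged then, once.
Trained networks look in the newest picture that a camera, given by its name, has taken for a name from the list of things; names that differ only in an ending like _2 or _b are one class to them, and where a whole thing is asked for, a point or a joint stands for the part that bears it (a point fixed in the world has none). Each returns a list of dicts, best first, with "confidence" (0 to 1); they miss things now and then, are a little off and sometimes report something else, mostly with a low value. They report only what shows in the picture. A call takes as long as a camera call. They do not tell look-alikes from the thing itself.
- arm.outline_of(target, camera): "region" (384x512 bool, what is visible of it) and "box" ([left, top, width, height] in pixels, round what is visible of it).
- arm.pinpoint(target, camera): "uv" ([column, row] in pixels: a listed point, or the origin of a listed thing).
The state is a dict: "t": time; "joint_pos": joint angles; "dq": joint speeds; "joint_torque": joint torques, N m; "ee_pos": TCP position; "eef_rot": TCP orientation; "force": force on the tool from outside, world axes, zero at the start; "ft_torque": the same for the moment, N m; "opening": opening from 0.0 (shut) to 1.0 (fully open); "gripper_force": force on a finger pad.
Only numpy, scipy, OpenCV 4.12 (cv2) and the standard library are available. Lean on these libraries where they do the work, as an engineer would, in place of code of your own. Each camera call takes 0.05 s, during which the arm holds its last target. There are 200 camera calls.

## Working session

There is one attempt and no reset: what is moved stays moved. The work goes in short steps, Python scripts to look and compute and a tool call to move; the robot and the scene stay as the last step left them, time stands still between calls to the robot, and variables do not carry over. Pictures are saved under pics/ and viewed, at most 10 in all, crops included, and the job is handed in when it is done.

Besides the shell and the picture viewer there is one more tool, called after "Emit:" as a command line: name --argument value ..., lists and objects as JSON in quotes. step_arm: Moves the arm, as the interface text tells. Its arguments: {"type":"object","properties":{"motion":{"type":"array","items":{"type":"object","properties":{"grip":{"type":"number"},"dp":{"type":"array","items":{"type":"number","minimum":-1,"maximum":1}},"roll":{"type":"number","minimum":-1,"maximum":1}}}},"grip_force":{"type":"number"}},"required":["motion"]}

```bash
mkdir -p pics; cat > h.py <<'E'
import numpy as np, cv2
from bench import arm
def cam(n):
    m=arm.camera_model(n); f=192/np.tan(np.radians(m["fov_y"])/2)
    K=np.array([[f,0,m["cx"]],[0,f,m["cy"]],[0,0,1.]]); R=cv2.Rodrigues(np.array(m["rvec"],float))[0]
    return K,R,np.array(m["tvec"],float)
def at(n,uv,z):
    K,R,t=cam(n); d=R.T@np.linalg.inv(K)@np.array([uv[0],uv[1],1.]); c=-R.T@t
    return c+d*(z-c[2])/d[2]
def px(n,p):
    K,R,t=cam(n); q=K@(R@np.array(p,float)+t); return q[:2]/q[2]
def tri(uv1,uv2):
    A=[];b=[]
    for n,uv in (("scene",uv1),("top",uv2)):
        K,R,t=cam(n); d=R.T@np.linalg.inv(K)@np.array([uv[0],uv[1],1.]); d/=np.linalg.norm(d); c=-R.T@t
        P=np.eye(3)-np.outer(d,d); A.append(P); b.append(P@c)
    return np.linalg.lstsq(np.vstack(A),np.hstack(b),rcond=None)[0]
def save(n,f,crop=None,s=1):
    im=arm.camera(n)[:,:,::-1].copy()
    if crop: x,y,w,h=crop; im=im[y:y+h,x:x+w]
    cv2.imwrite("pics/"+f,cv2.resize(im,None,fx=s,fy=s,interpolation=cv2.INTER_CUBIC)); return im
E
python3 - <<'E'
from h import *
import numpy as np
np.set_printoptions(precision=1,suppress=True)
a=save("top","a.png");b=save("scene","b.png")
cv2.imwrite("pics/ab.png",cv2.resize(np.vstack([a,b]),(450,675))[:0] if 0 else np.hstack([cv2.resize(a,(400,300)),cv2.resize(b,(400,300))]))
for n in("top","scene"):
    K,R,t=cam(n);print(n,-R.T@t,K[0,0])
    for k in("module","hinge_mid","flap_edge","cover_bar","cover_hole","spool","driver","tray","channel_mid"):
        print(k,[(np.round(d["uv"]),round(d["confidence"],2)) for d in arm.pinpoint(k,n)])
s=arm.read_state();print(s["t"],s["ee_pos"],s["eef_rot"],s["force"],arm.tip_reach)
E
```

```text
top [ 501.8   36.9 1248.4] 405.7802608924404
module [(array([206., 226.]), 0.94)]
hinge_mid [(array([163., 222.]), 0.62)]
flap_edge [(array([186., 224.]), 0.88)]
cover_bar [(array([337., 268.]), 0.86), (array([315., 204.]), 0.7), (array([378., 219.]), 0.57)]
cover_hole [(array([315., 206.]), 0.91), (array([370., 220.]), 0.79), (array([331., 268.]), 0.73)]
spool [(array([261., 135.]), 0.78)]
driver [(array([344., 161.]), 0.54)]
tray [(array([121., 210.]), 0.8)]
channel_mid [(array([211., 219.]), 0.95)]
scene [ 993.3 -416.1  936.5] 456.90022638161486
module [(array([266., 157.]), 0.92)]
hinge_mid [(array([297., 120.]), 0.77)]
flap_edge [(array([284., 115.]), 0.47)]
cover_bar [(array([109., 291.]), 0.8), (array([190., 252.]), 0.64), (array([116., 210.]), 0.59)]
cover_hole [(array([119., 221.]), 0.88), (array([114., 297.]), 0.59), (array([187., 259.]), 0.56)]
spool []
driver [(array([204., 330.]), 0.6)]
tray [(array([338., 110.]), 0.77)]
channel_mid []
1.0 [ 216.  -586.5  211.2] [3.1 0.6 0. ] [-0.6 -0.   0.7] 11.0
```

View pics/a.png

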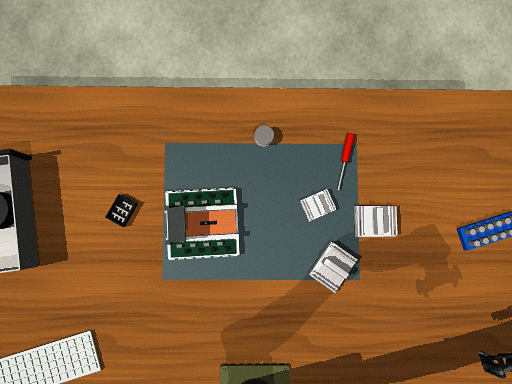

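View pics/b.png

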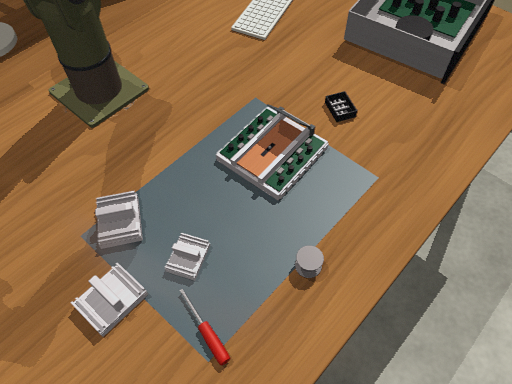

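The top view has three finned covers: (318,204), (377,221) and (334,266). The smallest is at (318,204), which is (187,255) in the scene view, so I choose that one. The module is at about (203,222), with its flap at the left, so its +y is roughly world +y. I'll check the choice in a close crop and measure.

```bash
python3 - <<'E'
from h import *
np.set_printoptions(precision=1,suppress=True)
a=cv2.imread("pics/a.png");b=cv2.imread("pics/b.png")
f=lambda im,x,y,w,h,s:cv2.resize(im[y:y+h,x:x+w],(s*w,s*h),interpolation=cv2.INTER_CUBIC)
c1=f(a,155,178,95,90,4);c2=f(a,290,178,95,90,4);c3=f(b,210,95,95*1+25,60+45,3)[:240,:380];
c3=cv2.resize(b[95:200,210:335],(380,240+0*1)) if 0 else f(b,212,100,95,60,4);c4=f(b,150,220,95,60,4)
cv2.imwrite("pics/c.png",np.vstack([np.hstack([c1,c2]),np.hstack([c3,c4])])[:600])
print("bar tri",tri((190,252),(315,204)),"top@31",at("top",(315,204),31),"scene@31",at("scene",(190,252),31))
for k,z in(("cover_hole",0),):print(at("top",(315,206),0))
for n in("top","scene"):
  for k,z in (("cover_bar",16),("module",24),("flap",50)):
    for d in arm.outline_of(k,n):
        r=d["region"].astype(np.uint8); cs,_=cv2.findContours(r,0,1); c=max(cs,key=cv2.contourArea)
        bx=cv2.boxPoints(cv2.minAreaRect(c)); P=np.array([at(n,p,z)[:2] for p in bx])
        print(n,k,round(d["confidence"],2),d["box"],P.ravel(),"ctr",P.mean(0),"sides",np.linalg.norm(P[1]-P[0]),np.linalg.norm(P[2]-P[1]))
print("chan",at("top",(211,219),36),"hinge",at("top",(163,222),50),"hinge s",at("scene",(297,120),50),"mod",at("top",(206,226),0),at("scene",(266,157),0))
print("flap edge",tri((284,115),(186,224)))
E
```

```text
bar tri [ 578.5 -183.9   17.7] top@31 [ 578.7 -180.2   31. ] scene@31 [ 583.4 -188.5   31. ]
[ 574.4 -185.7    0. ]
top cover_bar 0.87 [310.7, 241.0, 43.6, 54.1] [ 370.1 -156.4  469.8 -226.9  410.9 -313.1  312.  -242.1] ctr [ 390.7 -234.6] sides 122.19196663366925 104.41066339510758
top cover_bar 0.76 [355.1, 204.6, 42.1, 32.7] [ 573.9 -305.4  574.2 -431.6  482.9 -428.8  482.7 -303.5] ctr [ 528.4 -367.3] sides 126.15520788983207 91.38458660987578
top cover_bar 0.68 [297.8, 189.2, 42.7, 32.1] [ 591.8 -132.5  629.5 -222.7  563.  -249.4  525.7 -159.5] ctr [ 577.5 -191. ] sides 97.76981973373381 71.68601370780095
top cover_bar 0.35 [164.7, 204.7, 19.2, 37.4] [569.5 272.6 573.3 215.7 469.  207.4 465.4 263.9] ctr [519.3 239.9] sides 57.02577426211818 104.57780699433782
top module 0.64 [162.0, 188.3, 77.5, 72.9] [617.5 278.9 631.   58.7 425.1  45.9 412.7 262.9] ctr [521.6 161.6] sides 220.61032513005128 206.29309701070275
top flap 0.81 [165.2, 205.4, 18.8, 35.0] [570.2 263.5 570.4 210.7 467.9 209.  467.8 261.4] ctr [519.1 236.1] sides 52.867060212472744 102.50571252756234
top flap 0.31 [342
[... 567 characters left out ...]
  638.2 -221.9] ctr [ 578.6 -192.9] sides 100.21977721996167 81.09924215435417
scene cover_bar 0.68 [267.7, 104.3, 46.5, 24.3] [415.3 265.7 410.1 280.9 541.1 289.2 545.3 274.5] ctr [478.  277.6] sides 16.0696473352156 131.21969407603348
scene module 0.71 [217.6, 106.6, 108.0, 92.4] [429.8  36.6 387.9 318.2 623.5 273.9 639.8  17.1] ctr [520.2 161.4] sides 284.6948756225943 239.7398774597633
scene flap 0.76 [272.6, 107.2, 37.3, 22.4] [452.1 241.6 447.5 255.3 553.3 262.1 557.1 248.7] ctr [502.5 251.9] sides 14.524437128209195 106.00912422786502
chan [532.7 131.9  36. ] hinge [523.2 271.3  50. ] hinge s [520.8 253.1  50. ] mod [512.2 149.8   0. ] [516.4 137.5   0. ]
flap edge [518.1 196.8 111.1]
```

View pics/c.png

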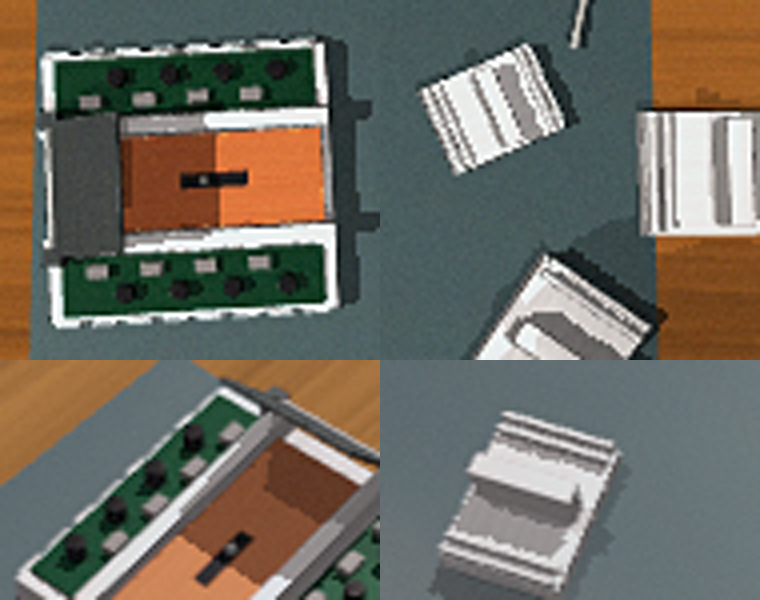

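The crop confirms the small cover at top (318,205), with its bar tilted about 22°. The pin shows as a light dot at about (206,223) in the dark slot, left of the slot's middle. Next I'll fit the module and cover poses.

```bash
cat >> h.py <<'E'
def fit(pts,x0):
    from scipy.optimize import least_squares
    def w(p,q): c,s=np.cos(p[2]),np.sin(p[2]); return (p[0]+c*q[0]-s*q[1],p[1]+s*q[0]+c*q[1],q[2])
    r=least_squares(lambda p:np.hstack([px(n,w(p,q))-np.array(uv) for n,q,uv in pts]),x0,x_scale=[100,100,1]); return r.x,np.round(r.fun,1)
def m2w(p,q):
    c,s=np.cos(p[2]),np.sin(p[2]); return np.array([p[0]+c*q[0]-s*q[1],p[1]+s*q[0]+c*q[1],q[2]])
def w2m(p,q):
    c,s=np.cos(p[2]),np.sin(p[2]); d=np.array(q)[:2]-p[:2]; return np.array([c*d[0]+s*d[1],-s*d[0]+c*d[1],q[2]])
E
python3 - <<'E'
from h import *
np.set_printoptions(precision=2,suppress=True)
t=lambda X,Y,ox,oy,cx=0,cy=0:(ox+(X-cx)/4,oy+(Y-cy)/4)
T=lambda X,Y:t(X,Y,155,178)
M=[("top",(100,128,24),T(42,55)),("top",(100,-88,24),T(325,41)),("top",(-100,-88,24),T(338,305)),("top",(-100,128,24),T(55,325))]
p,r=fit(M,[520,141,.06]);print("module",p,r)
pin=at("top",T(205,180),41);print("pin",pin,w2m(p,pin)); pins=at("scene",(212+230/4,100+(548-360)/4),41);print("pin scene",pins,w2m(p,pins))
for a,b in((T(181,183),T(247,178)),):
    print("slot",w2m(p,at("top",a,36)),w2m(p,at("top",b,36)))
C=lambda X,Y:t(X,Y,290,178,380)
Q=[("top",(35,45,20),C(418,92)),("top",(35,-45,20),C(528,42)),("top",(-35,-45,20),C(565,128)),("top",(-35,45,20),C(458,175))]
c,r=fit(Q,[578,-185,.38]);print("cover",c,np.degrees(c[2]),r)
print("bar top scene px",px("scene",m2w(c,(-30,0,46))),px("scene",m2w(c,(30,0,46))),"seen",t(470,465,150,220,380,360),t(580,492,150,220,380,360))
e=tri((284,115),(186,224));print("edge",w2m(p,e))
s=arm.read_state();R=cv2.Rodrigues(np.array(s["eef_rot"],float))[0];print(s["t"],R)
np.save("m.npy",p);np.save("c.npy",c)
E
```

```text
module [521.81 138.02   0.06] [-0.4  0.3  0.4 -0.3  0.9  0.2 -0.9 -0.3]
pin [520.7  145.42  41.  ] [-0.65  7.45 41.  ]
pin scene [522.63 142.95  41.  ] [ 1.13  4.87 41.  ]
slot [-1.71 25.78 36.  ] [ -0.92 -23.31  36.  ]
cover [ 575.5  -191.51    0.42] 24.00967404883472 [ 0.4 -0.3 -0.4  0.4  0.  -0.2 -0.   0.1]
bar top scene px [172.8  243.82] [198.48 251.54] seen (172.5, 246.25) (200.0, 253.0)
edge [ -0.09  58.89 111.06]
1.3 [[ 0.94  0.35  0.  ]
 [ 0.35 -0.94 -0.  ]
 [-0.    0.   -1.  ]]
```

Emit:
step_arm --motion '[{"grip": 0,"dp": [0.547,-0.595,0]},{"grip": 0,"dp": [0.547,-0.595,0]},{"grip": 0,"dp": [0.547,-0.595,0]},{"grip": 0,"dp": [0.547,-0.595,0]},{"grip": 0,"dp": [0.547,-0.595,0]},{"grip": 0,"dp": [0.547,-0.595,0]},{"grip": 0,"dp": [0.547,-0.595,0]},{"grip": 0,"dp": [0.547,-0.595,0]}]'

```text
$.motion[0]: bad value
```

Emit:
step_arm --motion '[{"grip": 0,"dp": [0.547,-0.595,0],"roll": 0.142},{"grip": 0,"dp": [0.547,-0.595,0],"roll": 0.142},{"grip": 0,"dp": [0.547,-0.595,0],"roll": 0.142},{"grip": 0,"dp": [0.547,-0.595,0],"roll": 0.142},{"grip": 0,"dp": [0.547,-0.595,0],"roll": 0.142},{"grip": 0,"dp": [0.547,-0.595,0],"roll": 0.142},{"grip": 0,"dp": [0.547,-0.595,0],"roll": 0.142},{"grip": 0,"dp": [0.547,-0.595,0],"roll": 0.142}]'

```text
t: 2.3
ee_pos: [371.2, -210.6, 211.5]
eef_rot: [-3.14, -0.096, -0.002]
force: [1.3, -1.1, -0.5]
opening: -0.001
gripper_force: 0.0
```

```bash
python3 - <<'E'
from h import *
p=np.load("m.npy");s=arm.read_state();R=cv2.Rodrigues(np.array(s["eef_rot"],float))[0]
print(s["t"],s["ee_pos"],w2m(p,s["ee_pos"]),np.degrees(np.arctan2(R[1,0],R[0,0])),np.degrees(p[2]),s["force"],s["opening"])
E
```

```text
2.3 [ 371.17316919 -210.56528548  211.46515315] [-171.83090797 -338.63790334  211.46515315] 3.5075429867318464 3.533479615303606 [ 1.33719148 -1.13551005 -0.48549751] -0.0010001412648393193
```

Emit:
step_arm --motion '[{"grip": 0,"dp": [0.344,-0.727,0],"roll": 0},{"grip": 0,"dp": [0.344,-0.727,0],"roll": 0},{"grip": 0,"dp": [0.344,-0.727,0],"roll": 0},{"grip": 0,"dp": [0.344,-0.727,0],"roll": 0},{"grip": 0,"dp": [0.344,-0.727,0],"roll": 0},{"grip": 0,"dp": [0.344,-0.727,0],"roll": 0},{"grip": 0,"dp": [0.344,-0.727,0.05],"roll": 0},{"grip": 0,"dp": [0.344,-0.727,0.22],"roll": 0},{"grip": 0,"dp": [0.344,-0.727,0.22],"roll": 0},{"grip": 0,"dp": [0.344,-0.727,0.22],"roll": 0}]'

```text
t: 3.55
ee_pos: [520.8, 157.6, 99.6]
eef_rot: [3.138, 0.084, -0.005]
force: [-0.2, -0.5, -0.0]
opening: 0.001
gripper_force: 0.0
```

```bash
python3 - <<'E'
from h import *
p=np.load("m.npy");s=arm.read_state()
print(s["t"],s["ee_pos"],w2m(p,s["ee_pos"]),s["force"])
save("scene","d.png",(170,20,200,150),3)
E
```

```text
3.55 [520.81280353 157.57286167  99.55692256] [ 0.21325991 19.5778415  99.55692256] [-0.24521387 -0.47770622 -0.02321884]
```

View pics/d.png

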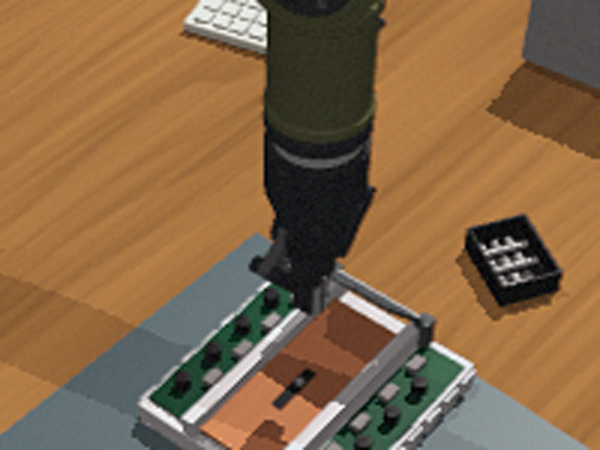

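Emit:
step_arm --motion '[{"grip": 0,"dp": [0,-0.03,0],"roll": 0},{"grip": 0,"dp": [0,-0.06,0],"roll": 0},{"grip": 0,"dp": [0,-0.08,-0.01],"roll": 0},{"grip": 0,"dp": [0,-0.1,-0.02],"roll": 0},{"grip": 0,"dp": [0,-0.12,-0.03],"roll": 0},{"grip": 0,"dp": [0,-0.13,-0.03],"roll": 0},{"grip": 0,"dp": [0,-0.13,-0.03],"roll": 0}]'

```text
t: 4.47
ee_pos: [517.7, 224.8, 116.1]
eef_rot: [3.14, 0.088, -0.0]
force: [0.6, -0.5, -0.3]
opening: 0.002
gripper_force: 0.0
```

```bash
python3 - <<'E'
from h import *
np.set_printoptions(precision=1,suppress=True)
p=np.load("m.npy");s=arm.read_state()
print(s["t"],s["ee_pos"],w2m(p,s["ee_pos"]),s["force"])
a=save("scene","e0.png",(220,40,130,130),3);b=save("top","f0.png",(140,160,130,130),3)
cv2.imwrite("pics/e.png",np.hstack([cv2.resize(x,(390,390),interpolation=2) for x in(a,b)]))
for n in("top","scene"):print([(d["uv"],d["confidence"]) for d in arm.pinpoint("flap_edge",n)])
for ang in(.8,1.1,1.36,1.57):
    for x in(-50,50):
        q=m2w(p,(x,118-90*np.cos(ang),50+90*np.sin(ang)));print(ang,x,px("scene",q),px("top",q),(px("scene",q)-[220,40])*3,(px("top",q)-[140,160])*3+[390,0])
E
```

```text
4.475 [517.7 224.8 116.1] [  1.2  86.9 116.1] [ 0.6 -0.5 -0.3]
[([187.0, 223.1], 0.62)]
[([286.5, 116.2], 0.65)]
0.8 -50 [266.2 105.6] [187.5 241.5] [138.7 196.7] [532.4 244.4]
0.8 50 [299.1 124.6] [185.8 205.4] [237.3 253.8] [527.4 136.3]
1.1 -50 [271.8  96. ] [178.6 242.1] [155.4 168. ] [505.9 246.3]
1.1 50 [304.9 114.8] [177.  205.6] [254.8 224.4] [501.1 136.7]
1.36 -50 [277.3  88.7] [170.  242.7] [171.9 146.2] [480.1 248.1]
1.36 50 [310.5 107.2] [168.5 205.9] [271.6 201.7] [475.5 137.6]
1.57 -50 [281.9  84. ] [163.  243.1] [185.8 131.9] [458.9 249.4]
1.57 50 [315.1 102.2] [161.5 206.2] [285.2 186.6] [454.4 138.7]
```

View pics/e.png

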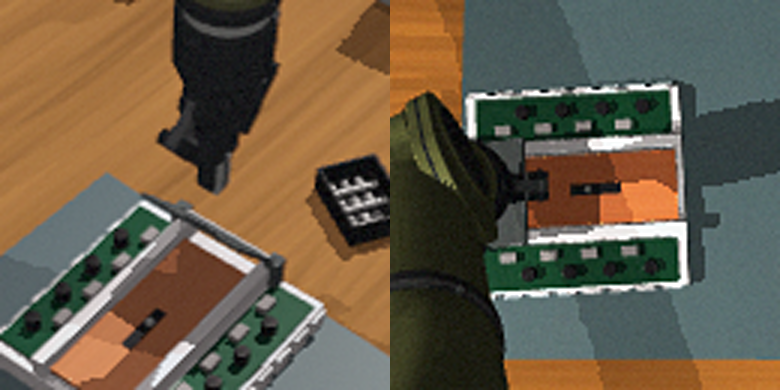

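```bash
python3 - <<'E'
from h import *
np.set_printoptions(precision=1,suppress=True)
p=np.load("m.npy")
for x in(-50,50):
    q=m2w(p,(x,118,50));print("hinge",x,(px("scene",q)-[220,40])*3,(px("top",q)-[140,160])*3+[390,0])
for ang in(.2,.3,.4,.5,.6,.7):
    for x in(-50,50):
        q=m2w(p,(x,118-90*np.cos(ang),50+90*np.sin(ang)));print(ang,x,(px("scene",q)-[220,40])*3,(px("top",q)-[140,160])*3+[390,0])
im=cv2.imread("pics/e0.png");cv2.imwrite("pics/g.png",cv2.resize(im[170:300,130:330],(800,520),interpolation=cv2.INTER_CUBIC))
E
```

```text
hinge -50 [181.6 208.3] [476.9 246.3]
hinge 50 [274.6 261.8] [472.6 143.9]
0.2 -50 [119.4 253.3] [565.5 241.3]
0.2 50 [214.9 310.7] [560.6 137.6]
0.3 -50 [121.  244.7] [562.2 241.7]
0.3 50 [217.2 302.1] [557.2 137.2]
0.4 -50 [123.3 235.6] [558.  242.2]
0.4 50 [220.  293.1] [553.  136.9]
0.5 -50 [126.3 226.2] [552.8 242.6]
0.5 50 [223.5 283.6] [547.8 136.6]
0.6 -50 [129.9 216.5] [546.8 243.2]
0.6 50 [227.6 273.9] [541.8 136.4]
0.7 -50 [134.  206.6] [540.  243.8]
0.7 50 [232.2 263.9] [535.  136.3]
```

View pics/g.png

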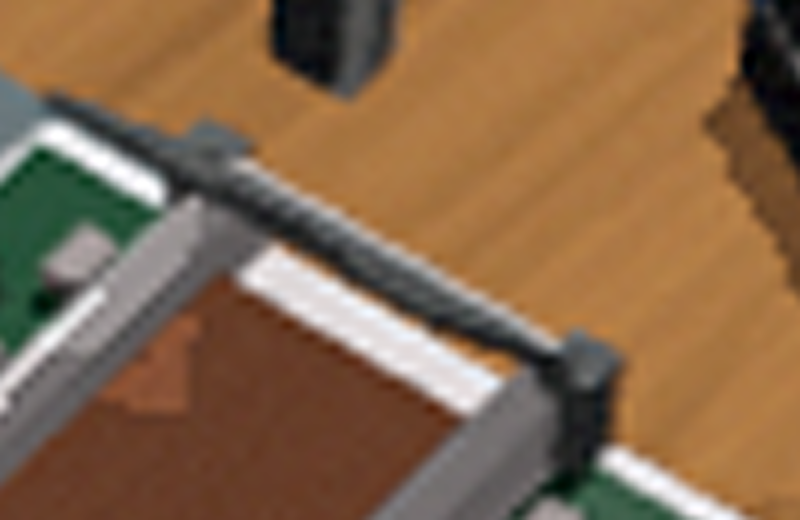

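```bash
python3 - <<'E'
from h import *
np.set_printoptions(precision=1,suppress=True)
p=np.load("m.npy");s=arm.read_state();e=np.array(s["ee_pos"]);R=cv2.Rodrigues(np.array(s["eef_rot"],float))[0]
for d in(-60,-20,0,11):
    q=e+R[:,2]*d; print(d,px("scene",q),(px("scene",q)-[220,40])*3,px("top",q),(px("top",q)-[140,160])*3+[390,0])
for n in("scene","top"):
    m=arm.camera_model(n);print(m)
for y in(-88,128):
  for x in(-100,100):
    q=m2w(p,(x,y,24));print(x,y,(px("scene",q)-[220,40])*3)
print(s["t"])
E
```

```text
-60 [291.8  89.6] [215.3 148.7] [171.7 223.2] [485.2 189.7]
-20 [290.8 101.8] [212.4 185.3] [174.3 223.5] [492.9 190.4]
0 [290.3 107.6] [211.  202.9] [175.5 223.6] [496.5 190.7]
11 [290.1 110.8] [210.2 212.3] [176.2 223.6] [498.5 190.9]
{'fov_y': 45.586535311403495, 'cx': 264.24427418153635, 'cy': 192.4534056044752, 'rvec': array([ 2.4,  0.9, -0.3]), 'tvec': array([-472.2, -295.4, 1314. ])}
{'fov_y': 50.64351360747664, 'cx': 250.49957000958906, 'cy': 192.56791031630152, 'rvec': array([ 2.2, -2.2,  0.1]), 'tvec': array([  12.6,  612.9, 1198.3])}
-100 -88 [-13.9 342.5]
100 -88 [174.6 466. ]
-100 128 [143.5 197. ]
100 128 [325.8 302.5]
4.675
```

```bash
python3 - <<'E'
from h import *
np.set_printoptions(precision=1,suppress=True)
for d in(-30,-20,-10,0,11):
    q=np.array([520.8,157.6,99.6-d]); print(d,(px("scene",q)-[170,20])*3)
s=arm.read_state();print(s["t"],s["ee_pos"])
im=save("scene","h0.png",(250,60,80,60),10)
im2=save("top","h1.png",(150,190,80,60),10)
cv2.imwrite("pics/h.png",np.hstack([cv2.resize(x,(400,300),interpolation=2) for x in(im,im2)]))
E
```

```text
-30 [311.1 297.9]
-20 [310.8 306.5]
-10 [310.4 315. ]
0 [310.1 323.3]
11 [309.8 332.4]
4.675 [517.8 223.8 116. ]
```

View pics/h.png

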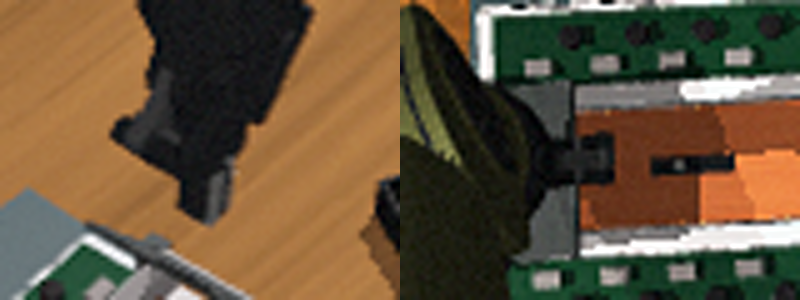

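Emit:
step_arm --motion '[{"grip": 0,"dp": [0,0,-0.08],"roll": 0},{"grip": 0,"dp": [0,0,-0.1],"roll": 0},{"grip": 0,"dp": [0,0.1,-0.1],"roll": 0},{"grip": 0,"dp": [0,0.15,-0.1],"roll": 0},{"grip": 0,"dp": [0,0.15,-0.1],"roll": 0}]'

```text
t: 5.4
ee_pos: [521.9, 146.5, 165.9]
eef_rot: [3.139, 0.079, -0.001]
force: [-0.3, -0.3, 0.3]
opening: 0.002
gripper_force: 0.0
```

```bash
python3 - <<'E'
from h import *
np.set_printoptions(precision=2,suppress=True)
p=np.load("m.npy");s=arm.read_state()
print(s["t"],w2m(p,s["ee_pos"]),s["force"],np.array(s["joint_pos"]))
print([(d["uv"],round(d["confidence"],2)) for n in("top","scene") for d in [None] if arm.camera(n) is not None for d in arm.pinpoint("flap_edge",n)])
E
```

```text
5.4 [  0.65   8.43 165.89] [-0.3  -0.31  0.28] [-0.36  0.64 -0.01  1.87  0.01  0.63 -1.89]
[([286.1, 114.0], 0.65)]
```

Emit:
step_arm --motion '[{"grip": 0,"dp": [0,0,0],"roll": -0.75},{"grip": 0,"dp": [0,0,0],"roll": -0.75},{"grip": 0,"dp": [0,0,0],"roll": -0.75},{"grip": 0,"dp": [0,0,0],"roll": -0.75},{"grip": 0,"dp": [0,0,0],"roll": -0.75},{"grip": 0,"dp": [0,0,0],"roll": -0.75},{"grip": 0,"dp": [0,0,0],"roll": -0.75},{"grip": 0,"dp": [0,0,0.08],"roll": -0.75},{"grip": 0,"dp": [0,0,0.172],"roll": -0.75},{"grip": 0,"dp": [0,0,0.172],"roll": -0.75}]'

```text
t: 6.85
ee_pos: [519.4, 149.7, 77.6]
eef_rot: [-2.156, -2.281, 0.009]
force: [0.3, -0.3, 1.4]
opening: 0.0
gripper_force: 0.0
```

Emit:
step_arm --motion '[{"grip": 0,"dp": [0.04,0,0],"roll": 0},{"grip": 0,"dp": [0.07,0,0],"roll": 0},{"grip": 0,"dp": [0.09,0,0],"roll": 0},{"grip": 0,"dp": [0.11,0,0],"roll": 0},{"grip": 0,"dp": [0.13,0,-0.01],"roll": 0},{"grip": 0,"dp": [0.15,0,-0.01],"roll": 0},{"grip": 0,"dp": [0.15,0,-0.01],"roll": 0}]'

```text
t: 7.72
ee_pos: [517.7, 227.1, 85.6]
eef_rot: [-2.156, -2.284, -0.004]
force: [-0.6, -0.5, 0.3]
opening: 0.003
gripper_force: 0.0
```

```bash
python3 - <<'E'
from h import *
np.set_printoptions(precision=1,suppress=True)
p=np.load("m.npy");s=arm.read_state()
print(s["t"],s["ee_pos"],w2m(p,s["ee_pos"]),s["force"])
a=save("scene","i0.png",(220,40,130,130),3);b=save("top","i1.png",(140,160,130,130),3)
cv2.imwrite("pics/i.png",np.hstack([cv2.resize(x,(390,390),interpolation=2) for x in(a,b)]))
for n in("top","scene"):print([(d["uv"],d["confidence"]) for d in arm.pinpoint("flap_edge",n)])
E
```

```text
7.725 [517.7 227.1  85.6] [ 1.4 89.2 85.6] [-0.6 -0.5  0.3]
[]
[([294.9, 99.5], 0.72)]
```

View pics/i.png

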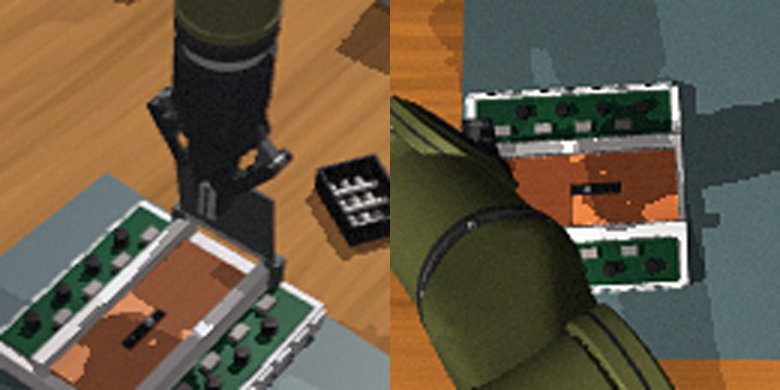

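Emit:
step_arm --motion '[{"grip": 0,"dp": [0.015,0,-0.005],"roll": 0},{"grip": 0,"dp": [0.028,0,-0.01],"roll": 0},{"grip": 0,"dp": [0.028,0,-0.01],"roll": 0}]'

```text
t: 8.3
ee_pos: [517.0, 239.7, 90.4]
eef_rot: [-2.157, -2.283, -0.002]
force: [0.4, -0.0, 1.1]
opening: 0.0
gripper_force: 0.0
```

Emit:
step_arm --motion '[{"grip": 0,"dp": [-0.06,0,0],"roll": 0},{"grip": 0,"dp": [-0.15,0,-0.08],"roll": 0},{"grip": 0,"dp": [-0.25,0,-0.2],"roll": 0},{"grip": 0,"dp": [-0.36,0,-0.2],"roll": 0},{"grip": 0,"dp": [-0.48,0,-0.2],"roll": 0},{"grip": 0,"dp": [-0.6,0,-0.2],"roll": 0},{"grip": 100,"dp": [-0.6,0,-0.2],"roll": 0}]'

```text
t: 9.18
ee_pos: [533.4, -68.4, 189.8]
eef_rot: [2.17, 2.268, -0.005]
force: [0.3, 0.5, -1.1]
opening: 0.202
gripper_force: 0.0
```

```bash
python3 - <<'E'
from h import *
np.set_printoptions(precision=2,suppress=True)
p=np.load("m.npy");s=arm.read_state();R=cv2.Rodrigues(np.array(s["eef_rot"],float))[0]
print(s["t"],s["ee_pos"],w2m(p,s["ee_pos"]),s["force"],np.array(s["joint_pos"]),np.degrees(np.arctan2(R[1,0],R[0,0])))
a=save("scene","j0.png",(220,40,130,130),3);b=save("top","j1.png",(140,160,130,130),3)
cv2.imwrite("pics/j.png",np.hstack([cv2.resize(x,(390,390),interpolation=2) for x in(a,b)]))
for n in("top","scene"):print([(d["uv"],d["confidence"]) for d in arm.pinpoint("flap_edge",n)])
for ang in(1.2,1.36,1.46,1.57,1.67,1.78):
    q=m2w(p,(0,118-90*np.cos(ang),50+90*np.sin(ang)));print(ang,px("top",q),px("scene",q))
c=np.load("c.npy");print(c)
for n,z in(("top",31),("scene",31)):print([(at(n,d["uv"],z)[:2],d["confidence"]) for d in arm.pinpoint("cover_bar",n)])
E
```

```text
9.175 [533.39 -68.44 189.82] [  -1.16 -206.78  189.82] [ 0.3   0.51 -1.14] [ 0.36  0.64 -0.52  1.84  0.45  0.78 -0.36] 92.51519217246272
[([161.5, 220.7], 0.56)]
[([297.8, 95.5], 0.56)]
1.2 [174.61 223.92] [290.21 102.26]
1.36 [169.27 224.21] [293.67  97.84]
1.46 [165.9  224.39] [295.86  95.37]
1.57 [162.21 224.61] [298.25  92.95]
1.67 [158.92 224.81] [300.38  91.04]
1.78 [155.42 225.03] [302.65  89.3 ]
[ 575.5  -191.51    0.42]
[(array([ 528.88, -372.65]), 0.98), (array([ 577.21, -195.61]), 0.45), (array([563.77, 396.92]), 0.19)]
[(array([ 387.35, -238.48]), 0.91), (array([ 526.38, -362.86]), 0.85), (array([ 580.14, -191.37]), 0.63)]
```

View pics/j.png

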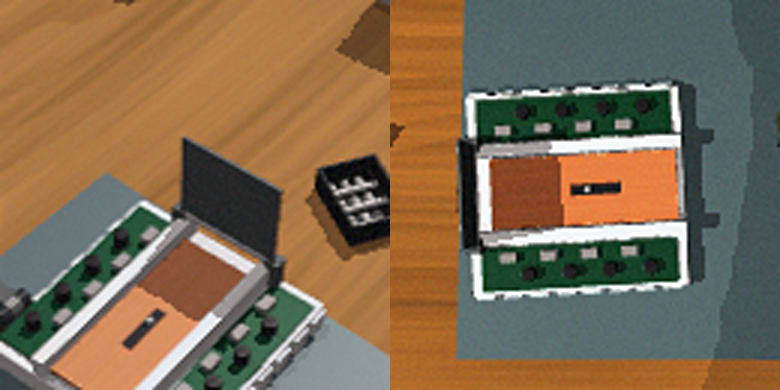

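The flap now stands at about 1.5–1.57 rad: its top corners at crop (182,138) and (282,190) match the upright prediction. The pin is at module y ≈ 7 mm. Next I go above the small cover.

Emit:
step_arm --motion '[{"grip": 40,"dp": [-0.252,0.072,0.1],"roll": 0.579},{"grip": 40,"dp": [-0.252,0.072,0.1],"roll": 0.579},{"grip": 40,"dp": [-0.252,0.072,0.1],"roll": 0.579},{"grip": 40,"dp": [-0.252,0.072,0.1],"roll": 0.579},{"grip": 40,"dp": [-0.252,0.072,0.1],"roll": 0.579},{"grip": 40,"dp": [-0.252,0.072,0.1],"roll": 0.579},{"grip": 40,"dp": [-0.252,0.072,0.1],"roll": 0.579},{"grip": 40,"dp": [-0.252,0.072,0.1],"roll": 0.579}]'

```text
t: 10.48
ee_pos: [577.1, -183.1, 140.2]
eef_rot: [-3.073, -0.651, -0.0]
force: [-0.2, -0.5, -0.2]
opening: 0.401
gripper_force: 0.0
```

```bash
python3 - <<'E'
from h import *
np.set_printoptions(precision=2,suppress=True)
s=arm.read_state();R=cv2.Rodrigues(np.array(s["eef_rot"],float))[0]
print(s["t"],s["ee_pos"],s["opening"],s["force"],np.array(s["joint_pos"]),np.degrees(np.arctan2(R[1,0],R[0,0])))
d=np.array([576.5,-192,0])-s["ee_pos"];print("tool delta/500",R.T@d/500)
for n,z in(("top",31),("scene",31)):
    arm.camera(n);print([(at(n,d["uv"],z)[:2],d["confidence"]) for d in arm.pinpoint("cover_bar",n)])
E
```

```text
10.475 [ 577.1  -183.12  140.23] 0.4011097984019863 [-0.18 -0.47 -0.25] [ 0.33  0.75 -0.17  1.7   0.17  0.71 -1.08] 23.902739048023665
tool delta/500 [-0.01  0.02  0.28]
[(array([ 396.13, -246.89]), 0.97), (array([ 589.27, -187.91]), 0.72)]
[(array([ 579.09, -187.12]), 0.85), (array([ 385.98, -235.4 ]), 0.65), (array([ 522.33, -363.58]), 0.63), (array([532.08, 126.81]), 0.23)]
```

Emit:
step_arm --motion '[{"grip": 40,"dp": [-0.007,0.017,0.1],"roll": 0},{"grip": 40,"dp": [-0.007,0.017,0.17],"roll": 0},{"grip": 40,"dp": [-0.007,0.017,0.2],"roll": 0},{"grip": 40,"dp": [-0.007,0.017,0.214],"roll": 0},{"grip": 40,"dp": [-0.007,0.017,0.214],"roll": 0},{"grip": 40,"dp": [-0.007,0.017,0.214],"roll": 0}]'

```text
t: 11.42
ee_pos: [577.8, -194.2, 34.4]
eef_rot: [3.074, 0.645, 0.003]
force: [0.7, 0.3, 0.3]
opening: 0.4
gripper_force: 0.0
```

Emit:
step_arm --motion '[{"grip": 0,"dp": [0,0,0],"roll": 0},{"grip": 0,"dp": [0,0,0],"roll": 0},{"grip": 0,"dp": [0,0,0],"roll": 0},{"grip": 0,"dp": [0,0,0],"roll": 0},{"grip": 0,"dp": [0,0,0],"roll": 0},{"grip": 0,"dp": [0,0,0],"roll": 0}]' --grip_force 60

```text
t: 12.18
ee_pos: [576.8, -194.0, 33.1]
eef_rot: [3.075, 0.645, -0.0]
force: [-0.0, 0.6, -0.5]
opening: -0.002
gripper_force: 0.0
```

Emit:
step_arm --motion '[{"grip": 0,"dp": [0,0,0.006],"roll": 0},{"grip": 0,"dp": [0,0,0.008],"roll": 0},{"grip": 0,"dp": [0,0,0.008],"roll": 0}]'

```text
t: 12.55
ee_pos: [576.7, -194.0, 29.0]
eef_rot: [-3.075, -0.645, 0.0]
force: [0.3, -0.4, -0.3]
opening: 0.004
gripper_force: 0.0
```

```bash
python3 - <<'E'
from h import *
np.set_printoptions(precision=2,suppress=True)
s=arm.read_state();print(s["ee_pos"],s["force"])
a=save("scene","k0.png",(145,205,90,70),4);b=save("top","k1.png",(275,170,90,70),4)
cv2.imwrite("pics/k.png",np.hstack([cv2.resize(x,(400,311),interpolation=2) for x in(a,b)]))
for q in(0,11):
  e=np.array(s["ee_pos"])-[0,0,q]; print((px("scene",e)-[145,205])*400/90,(px("top",e)-[275,170])*400/90+[400,0])
E
```

```text
[ 576.68 -193.98   29.  ] [ 0.28 -0.36 -0.29]
[182.92 209.99] [597.5  154.29]
[185.88 219.8 ] [594.48 155.26]
```

View pics/k.png

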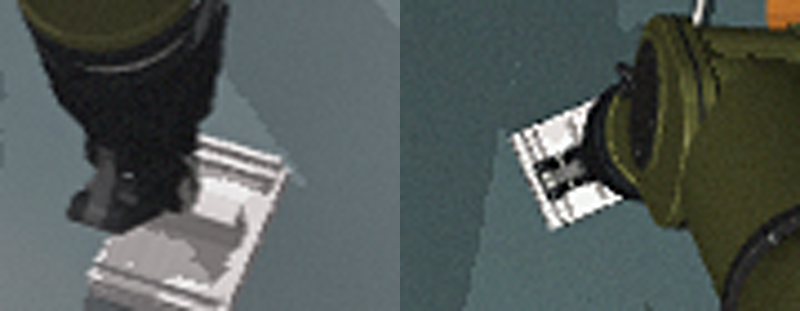

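The 10th and last picture shows the shut fingers right over the grip bar at left-crop (170,205), with no contact yet. I'll keep feeling downwards by force.

Emit:
step_arm --motion '[{"grip": 0,"dp": [0,0,0.006],"roll": 0},{"grip": 0,"dp": [0,0,0.01],"roll": 0},{"grip": 0,"dp": [0,0,0.01],"roll": 0}]'

```text
t: 13.02
ee_pos: [577.1, -194.2, 26.0]
eef_rot: [3.074, 0.645, 0.001]
force: [-3.7, -0.1, 14.4]
opening: -0.002
gripper_force: 7.3
```

Emit:
step_arm --motion '[{"grip": 0,"dp": [0,0,-0.03],"roll": 0},{"grip": 40,"dp": [0,0,-0.03],"roll": 0},{"grip": 40,"dp": [0,0,-0.03],"roll": 0},{"grip": 40,"dp": [0,0,-0.03],"roll": 0},{"grip": 40,"dp": [0,0,-0.03],"roll": 0},{"grip": 40,"dp": [0,0,-0.01],"roll": 0},{"grip": 40,"dp": [0,0,0],"roll": 0},{"grip": 40,"dp": [0,0,0.01],"roll": 0},{"grip": 40,"dp": [0,0,0.02],"roll": 0},{"grip": 40,"dp": [0,0,0.02],"roll": 0}]'

```text
t: 14.28
ee_pos: [576.5, -193.9, 13.7]
eef_rot: [-3.074, -0.645, 0.001]
force: [0.1, -0.5, -0.5]
opening: 0.398
gripper_force: 0.0
```

Emit:
step_arm --motion '[{"grip": 40,"dp": [0,0,0.01],"roll": 0},{"grip": 40,"dp": [0,0,0.016],"roll": 0},{"grip": 40,"dp": [0,0,0.016],"roll": 0}]'

```text
t: 14.65
ee_pos: [576.6, -194.0, 5.9]
eef_rot: [-3.075, -0.645, 0.001]
force: [-0.3, -0.2, 1.0]
opening: 0.402
gripper_force: 0.0
```

Emit:
step_arm --motion '[{"grip": 0,"dp": [0,0,0],"roll": 0},{"grip": 0,"dp": [0,0,0],"roll": 0},{"grip": 0,"dp": [0,0,0],"roll": 0},{"grip": 0,"dp": [0,0,0],"roll": 0},{"grip": 0,"dp": [0,0,0],"roll": 0}]' --grip_force 60

```text
t: 15.28
ee_pos: [576.9, -193.8, 6.5]
eef_rot: [-3.075, -0.645, -0.0]
force: [-0.7, 1.2, 5.2]
opening: 0.146
gripper_force: 61.4
```

Emit:
step_arm --motion '[{"grip": 0,"dp": [0,0,-0.05],"roll": 0},{"grip": 0,"dp": [0,0,-0.12],"roll": 0},{"grip": 0,"dp": [0.02,-0.08,-0.2],"roll": 0.03},{"grip": 0,"dp": [0.05,-0.18,-0.24],"roll": 0.06},{"grip": 0,"dp": [0.08,-0.28,-0.24],"roll": 0.09},{"grip": 0,"dp": [0.1,-0.38,-0.24],"roll": 0.12},{"grip": 0,"dp": [0.13,-0.48,-0.24],"roll": 0.15},{"grip": 0,"dp": [0.16,-0.58,-0.24],"roll": 0.171},{"grip": 0,"dp": [0.175,-0.664,-0.24],"roll": 0.171},{"grip": 0,"dp": [0.175,-0.664,-0.24],"roll": 0.171}]'

```text
t: 16.52
ee_pos: [521.8, 150.6, 125.4]
eef_rot: [-3.137, -0.1, 0.003]
force: [-0.3, -1.5, -2.9]
opening: 0.145
gripper_force: 60.3
```

```bash
cat > s.py <<'E'
from h import *
np.set_printoptions(precision=2,suppress=True)
p=np.load("m.npy");s=arm.read_state();R=cv2.Rodrigues(np.array(s["eef_rot"],float))[0]
e=s["ee_pos"];print(s["t"],e,"mod",w2m(p,e),"yaw",np.degrees(np.arctan2(R[1,0],R[0,0]))-np.degrees(p[2]),"tilt",R[:,2],"F",s["force"],s["ft_torque"],"op",s["opening"],s["gripper_force"])
E
python3 - <<'E'
from s import *
print(np.array(s["joint_pos"]))
def bar(n):
    arm.camera(n);return [(np.round(d["uv"],1),round(d["confidence"],2)) for k in("cover_bar","cover_hole") for d in arm.pinpoint(k,n)]
print(bar("scene"),bar("top"))
h=np.array(e)-[0,0,6.5]; print("pred hole",px("scene",h),px("top",h)); b=h+[0,0,31];print("pred bar",px("scene",b),px("top",b))
E
```

```text
16.525 [521.78 150.56 125.39] mod [  0.74  12.52 125.39] yaw 0.11806037949855286 tilt [-0.  0. -1.] F [-0.27 -1.49 -2.9 ] [-0.06 -0.01  0.04] op 0.1452824672925227 60.33173203468323
[-0.38  0.71  0.02  1.9  -0.03  0.54 -1.84]
[(array([277.1, 115.2]), 0.82), (array([105.7, 291.9]), 0.78), (array([116.1, 212.6]), 0.6), (array([115.8, 223.5]), 0.82), (array([111.5, 301.1]), 0.8)] [(array([337.3, 267.2]), 0.75), (array([379.5, 219.6]), 0.56), (array([199.4, 221. ]), 0.51), (array([343.2, 161.7]), 0.38), (array([372.1, 217.1]), 0.77), (array([332.4, 267.1]), 0.73), (array([202., 219.]), 0.64)]
pred hole [271.95 124.2 ] [201.87 222.16]
pred bar [272.25 115.18] [200.71 221.95]
```

Emit:
step_arm --motion '[{"grip": 0,"dp": [-0.001,0.006,0.06],"roll": 0},{"grip": 0,"dp": [-0.001,0.01,0.12],"roll": 0},{"grip": 0,"dp": [-0.001,0.01,0.138],"roll": 0},{"grip": 0,"dp": [-0.001,0.01,0.138],"roll": 0},{"grip": 0,"dp": [-0.001,0.01,0.138],"roll": 0}]'

```text
t: 17.45
ee_pos: [524.2, 140.2, 58.2]
eef_rot: [-3.14, -0.087, -0.003]
force: [0.8, 0.4, -2.1]
opening: 0.149
gripper_force: 60.2
```

```bash
python3 - <<'E'
from s import *
# rail inner edges from first top picture (before the cover), module x at z=46
a=cv2.imread("pics/j1.png")
for y in(-40,-60,-75):
    A=px("top",m2w(p,(60,y,46)));B=px("top",m2w(p,(-60,y,46)))
    im=arm.camera("top") if y==-40 else im
    n=240;us=np.linspace(A,B,n);v=[im[int(round(u[1])),int(round(u[0]))].astype(int) for u in us]
    g=cv2.remap(im,us[:,0].astype(np.float32)[None],us[:,1].astype(np.float32)[None],cv2.INTER_LINEAR)[0].astype(int)
    xs=np.linspace(60,-60,n);o=(g[:,0]-g[:,2])>80
    print(y,"orange x range",xs[o].max() if o.any() else 0,xs[o].min() if o.any() else 0)
E
```

```text
17.45 [524.25 140.24  58.15] mod [ 2.57  2.07 58.15] yaw -0.3719887561714863 tilt [ 0.  0. -1.] F [ 0.79  0.37 -2.14] [0.04 0.01 0.01] op 0.14903143714944492 60.20827889442444
-40 orange x range -30.878661087866107 -34.39330543933053
-60 orange x range 34.89539748953975 -33.89121338912133
-75 orange x range 33.38912133891213 -33.89121338912133
```

Emit:
step_arm --motion '[{"grip": 0,"dp": [0,0,0],"roll": 0},{"grip": 0,"dp": [0,0,0],"roll": 0}]'

```text
t: 17.75
ee_pos: [523.6, 140.3, 57.6]
eef_rot: [-3.14, -0.087, -0.001]
force: [-0.0, -0.1, -3.3]
opening: 0.148
gripper_force: 60.2
```

```bash
python3 s.py
```

```text
17.75 [523.56 140.25  57.63] mod [ 1.89  2.12 57.63] yaw -0.3490430421954023 tilt [ 0.  0. -1.] F [-0.02 -0.1  -3.26] [0.03 0.01 0.03] op 0.1479647237716737 60.210421085357666
```

Emit:
step_arm --motion '[{"grip": 0,"dp": [-0.004,-0.01,0],"roll": -0.003},{"grip": 0,"dp": [-0.004,-0.01,0],"roll": -0.003},{"grip": 0,"dp": [-0.004,-0.01,0.008],"roll": -0.003},{"grip": 0,"dp": [-0.004,-0.01,0.015],"roll": -0.003},{"grip": 0,"dp": [-0.004,-0.01,0.015],"roll": -0.003},{"grip": 0,"dp": [-0.004,-0.01,0.015],"roll": -0.003}]'

```text
t: 18.5
ee_pos: [521.0, 144.9, 49.6]
eef_rot: [3.14, 0.097, -0.0]
force: [-0.2, -0.6, -2.9]
opening: 0.147
gripper_force: 60.3
```

```bash
python3 s.py
```

```text
18.5 [521.02 144.91  49.59] mod [-0.36  6.92 49.59] yaw -0.008136608246261279 tilt [-0. -0. -1.] F [-0.16 -0.59 -2.86] [ 0.02  0.   -0.05] op 0.1472770218861808 60.28280854225159
```

Emit:
step_arm --motion '[{"grip": 0,"dp": [0,0,0.004],"roll": 0},{"grip": 0,"dp": [0,0,0.008],"roll": 0},{"grip": 0,"dp": [0,0,0.008],"roll": 0},{"grip": 0,"dp": [0,0,0.008],"roll": 0}]'

```text
t: 19.0
ee_pos: [521.0, 145.0, 45.7]
eef_rot: [3.14, 0.097, 0.0]
force: [0.1, 0.2, -3.3]
opening: 0.147
gripper_force: 60.3
```

```bash
python3 s.py
```

```text
19.0 [521.03 145.01  45.66] mod [-0.35  7.02 45.66] yaw 0.002998814855079246 tilt [ 0. -0. -1.] F [ 0.08  0.15 -3.33] [-0.03  0.04 -0.01] op 0.14730226661369866 60.28309106826782
```

Emit:
step_arm --motion '[{"grip": 0,"dp": [0,0,0.003],"roll": 0},{"grip": 0,"dp": [0,0,0.006],"roll": 0},{"grip": 0,"dp": [0,0,0.006],"roll": 0},{"grip": 0,"dp": [0,0,0.006],"roll": 0}]'

```text
t: 19.5
ee_pos: [521.0, 145.0, 42.7]
eef_rot: [3.14, 0.097, -0.0]
force: [0.4, -1.3, -2.6]
opening: 0.145
gripper_force: 60.4
```

```bash
python3 s.py
```

```text
19.5 [521.   144.99  42.66] mod [-0.38  7.01 42.66] yaw 0.0026453475202994348 tilt [-0. -0. -1.] F [ 0.41 -1.32 -2.56] [ 0.02  0.01 -0.  ] op 0.1451199650698845 60.37823438644409
```

Emit:
step_arm --motion '[{"grip": 0,"dp": [0,0,0.003],"roll": 0},{"grip": 0,"dp": [0,0,0.004],"roll": 0},{"grip": 0,"dp": [0,0,0.004],"roll": 0},{"grip": 0,"dp": [0,0,0.004],"roll": 0}]'

```text
t: 20.0
ee_pos: [521.1, 145.0, 41.1]
eef_rot: [-3.14, -0.097, -0.0]
force: [-1.4, -0.3, 6.0]
opening: 0.147
gripper_force: 61.4
```

```bash
python3 s.py
```

```text
20.0 [521.06 144.99  41.13] mod [-0.31  7.   41.13] yaw 0.0036032274002253395 tilt [ 0.  0. -1.] F [-1.4  -0.28  6.02] [-0.04  0.39 -0.02] op 0.1472250390228486 61.40212297439575
```

Emit:
step_arm --motion '[{"grip": 0,"dp": [0,0,0.003],"roll": 0},{"grip": 0,"dp": [0,0,0.006],"roll": 0},{"grip": 0,"dp": [0,0,0.006],"roll": 0},{"grip": 0,"dp": [0,0,0.006],"roll": 0}]'

```text
t: 20.5
ee_pos: [521.1, 145.0, 38.5]
eef_rot: [-3.14, -0.097, -0.001]
force: [-2.0, -0.5, 9.5]
opening: 0.146
gripper_force: 62.2
```

```bash
python3 s.py
```

```text
20.5 [521.11 145.03  38.54] mod [-0.26  7.04 38.54] yaw -0.0008259507595873572 tilt [ 0.  0. -1.] F [-2.01 -0.53  9.55] [-0.1   0.51  0.  ] op 0.14554411072985232 62.219213247299194
```

Emit:
step_arm --motion '[{"grip": 0,"dp": [0,0,0.004],"roll": 0},{"grip": 0,"dp": [0,0,0.006],"roll": 0},{"grip": 0,"dp": [0,0,0.006],"roll": 0},{"grip": 0,"dp": [0,0,0.006],"roll": 0}]'

```text
t: 21.0
ee_pos: [521.2, 145.0, 38.3]
eef_rot: [-3.14, -0.096, -0.003]
force: [-7.2, -2.4, 35.2]
opening: 0.146
gripper_force: 65.8
```

```bash
python3 - <<'E'
from s import *
for n in("scene","top"):
    arm.camera(n)
    for k in("cover_bar","flap_edge"):
        print(n,k,[(np.round(d["uv"],1),round(d["confidence"],2)) for d in arm.pinpoint(k,n)])
b=np.array(e)*1.0; b[2]=63; print(px("scene",b),px("top",b))
b[2]=68; print(px("scene",b))
E
```

```text
21.0 [521.17 145.01  38.29] mod [-0.2   7.02 38.29] yaw -0.013267304938335833 tilt [ 0.  0. -1.] F [-7.19 -2.36 35.15] [-0.3   1.64 -0.02] op 0.14641518056772398 65.83148002624512
scene cover_bar [(array([104.3, 290.4]), 0.94), (array([113.7, 212.2]), 0.79), (array([272.6, 139.7]), 0.56)]
scene flap_edge [(array([300.1,  98.3]), 0.8)]
top cover_bar [(array([378.9, 219.6]), 0.96), (array([333.2, 268.6]), 0.83), (array([203.7, 222.1]), 0.51)]
top flap_edge [(array([163.3, 222.1]), 0.65)]
[269.77 140.58] [205.71 222.72]
[269.81 139.27]
```

Emit:
step_arm --motion '[{"grip": 0,"dp": [0,0,-0.002],"roll": 0},{"grip": 0,"dp": [0,0,-0.002],"roll": 0},{"grip": 0,"dp": [0,0,-0.002],"roll": 0}]'

```text
t: 21.68
ee_pos: [521.1, 145.1, 38.4]
eef_rot: [-3.14, -0.097, -0.002]
force: [-6.0, -1.4, 26.4]
opening: 0.147
gripper_force: 64.4
```

```bash
python3 - <<'E'
from s import *
if e[2]<38.8 and s["force"][2]>12: print(arm.job_done())
E
```

```text
21.675 [521.15 145.05  38.35] mod [-0.22  7.06 38.35] yaw -0.006247052758963534 tilt [ 0.  0. -1.] F [-6.03 -1.36 26.36] [-0.25  1.3  -0.04] op 0.1465166286872333 64.38185334205627
the job is handed in; nothing more can be done
None
```

I handed the job in at 21.7 s with the flap standing at about 1.55 rad and the smallest cover gripped and held pressed home over the pin with about 26 N; its underside is about 32 mm above the bench, but no verdict was returned.

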